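# Weigh the wire spool on the bench beam scale

### The job

Weigh the spool of binding wire: set it down gently in the round pan of the bench scale and let go. Then slide the brass poise along the notched beam, notch by notch, until the red needle of its dial, with nothing touching the scale, comes to rest inside the green centre band. Its pivots are delicate, so handle the scale with a light touch, never pressing or squeezing any part of it with more than 20 N (both fingers together), and leave the other things on the bench alone.

Things in the scene. Friction and masses are not known exactly. Their poses are not given: they have to be found in the camera images.
- spool: Spool of green binding wire with wooden flanges, upright, 44 mm in diameter and 34 mm tall; behaves as a plain cylinder; origin at the centre of its underside. Mass between 0.09 and 0.18 kg, not known beforehand.
- scale: Bench beam scale, fixed to the bench, green base 72 x 270 x 14 mm. Origin on the bench under the beam's pivot; own +y runs along the beam from the pivot towards the poise, -y towards the pan, z up. The beam is a steel bar 6 mm thick and 14 mm high, pivoted 100 mm above the bench in a yoke 108 mm high; it reaches 170 mm out and is notched on top. A round dial stands at its front (own -x).
- pan_floor (a point): Centre of the inner floor of the round steel pan, fixed on the beam 100 mm from the pivot on the scale's -y side, 124 mm above the bench when the beam is level, 116 mm with the pan fully down, 132 mm fully up. The floor is flat over 68 mm in diameter; the rim, 86 mm across, stands 5 mm above it. The pan gives way under less than 2 N and tilts with the beam (at most 0.08 rad).
- poise_knob (a point): Centre of the top of the brass knob on the sliding poise. The knob is a plain upright cylinder 16 mm in diameter and 28 mm long above a 19 mm collar 4 mm high; the poise's block below it, 26 mm across the beam, 22 mm along it and 30 mm high, has its top 32 mm below this point. It rises and sinks with the beam, up to 11 mm either way.
- beam (a joint): Swing of the beam in rad: 0 level, needle on the centre line; positive = pan down, poise up. Stops at +-0.08. Sprung towards level and damped, it rests within about 1.5 s once nothing touches it. Off the stops, each notch the poise moves outwards lowers the rest value by about 0.026 rad. The green band is +-0.022.
- poise (a joint): Travel of the poise along the beam in m, 0 innermost to 0.102 outermost, growing along the scale's +y. A spring pawl holds it in notches every 0.006: pushed at the knob with 3 to 5 N it climbs a tooth, about 4 mm, then snaps into the next notch. The push also tips the beam. It starts at 0 to 0.018, too far in; the balance lies between 0.03 and 0.095, depending on the spool's mass.
- needle_tip (a point): Tip of the red needle of the scale's round dial (80 mm in diameter), 32 mm from the needle's axis. The dial stands on a foot at the scale's front (own -x side, 75 mm from the beam), about 50 mm above the bench, its face turned up and tilted 0.35 rad towards own -x.
- centre_mark (a point): Black centre line in the middle of the dial's green band, 31 mm from the needle's axis on the scale's own +y side. The green band is 0.35 rad wide (11 mm), and the needle turns 8 times as far as the beam: it points to own -x of the mark (to the left, seen from the pan) when the pan is too heavy, to own +x when the poise is too far out.
- jar: White jar with black lid, 54 mm in diameter, 50 mm tall, origin at the centre of its underside. To be left alone.
- cone: White rounded cone, 29 mm in diameter, 41 mm tall, origin at the centre of its underside. To be left alone.
- tin: Round tin with yellow lid, 57 mm in diameter, 28 mm tall, origin at the centre of its underside. To be left alone.
- stick: Orange wooden stick, 9 x 135 x 6 mm, lying along its own y, origin at the centre of its underside. To be left alone.
Mind the look-alikes: they are no part of the job. What is shaped like the spool but blue or turquoise is not meant.

How it is judged (in metres and radians):
On the way, in this order (a step that is already met when the one before it is completed fails the run):
1. the spool stands in the pan and is let go (horizontal distance between spool and pan_floor below 0.02 m and z of spool in the frame of pan_floor between -0.004 and 0.004 m and contact force between the fingers and spool below 0.05 N), for 0.3 s.
2. the poise has been slid out along the beam and the dial's needle rests in the green band with nothing touching the scale (value of joint beam between -0.022 and 0.022 rad and contact force between each of the arm, the fingers and scale below 0.05 N), for 0.4 s.
At the end, for the whole second after the job is handed in: The spool stands upright on the pan's floor, its centre within 20 mm of the pan's centre, and the beam is at rest within 0.022 rad of level, so that the needle stands inside the green band; the robot touches nothing (value of joint beam between -0.022 and 0.022 rad and velocity of joint beam between -0.03 and 0.03 rad/s and horizontal distance between spool and pan_floor below 0.02 m and z of spool in the frame of pan_floor between -0.004 and 0.004 m and angle between spool's own z axis and vertical below 0.12 rad).
It fails at once if the scale (base, beam, poise or pan) is pressed by the robot with more than 20 N (contact force between any of the fingers, the arm and scale above 20 N).
It fails at once if the spool is dropped or pressed into the scale with more than 20 N (contact force between spool and scale above 20 N).
It fails at once if the jar, cone, tin or stick is moved more than 25 mm (distance of any of jar, cone, tin, stick from where it was at the start of the episode above 0.025 m).
It also fails if it takes over 72 s, if anything falls off the work surface, if the arm or the gripper's body presses on something with over 40 N, if the wrist force passes 120 N, or if a joint passes its speed limit or range.

### The arm

A 6-joint arm with a two-finger parallel gripper is mounted at the origin on a cart in front of the work surface, level with it; the furniture and walls round the work are solid. World frame = base frame: x ahead of the robot, y to its left, z up, the work surface at z = 0. Lengths are in mm, angles in rad, forces in N, time in s.
With the tool pointing down it reaches from about 350 to 975 mm from the base axis. Payload 7.1 kg.
Tool frame: the origin (TCP) lies between the finger pads; the fingertips stand 19 mm ahead of it and the grasp point (between the pads) is the TCP (ctrl.tcp_to_tips is the distance from the TCP to the fingertips, in mm); z points along the fingers, y is the line along which they close (so a half turn about z gives the same grasp; the last joint's range is limited). The gripper opens to 88 mm and grips with 3 to 60 N. Pads are 20 mm wide; open, the fingers measure 115 mm over their backs; the gripper's body (75 mm by 178 mm) begins 61 mm behind the grasp point.
Start: joints at [1.143, 0.423, 1.63, -0, 1.089, -0.019], TCP at [248.41, 573.496, 241.675] pointing down, gripper open.
Joint ranges: [-3, 3], [-0.9, 2.11], [0.09, 2.58], [-1.31, 4.45], [0.11, 2.69], [-2.54, 2.54]. Speed limits (rad/s): [2.39, 2.39, 3.01, 3.14, 3.14, 3.14].

### API

Orientations are given as a rotation vector (axis times angle).
In Python, from workcell import status, optics, ctrl gives the robot as it stands. The module is installed in compiled form; this text tells all that it offers.
- The arm moves only by the shell command python3 -m inch 'ROWS'. ROWS is JSON, a list that holds one entry, the list of rows, each a list of 7 numbers: the shift along the tool's x, y, z in mm, then the turn, a rotation vector about the tool's x, y, z in rad, then the opening in per cent of the stroke, from 0 (shut) to 100 (fully open). A call has 1 to 20 rows; each row is the pose to reach, as a shift and turn from the pose commanded when the call began, along the tool's axes at that moment; what a row does not reach only later rows make up. A row lasts 1/10 s, in which the tool goes at most 50 mm and 8.59 degrees, less where a joint would pass 70% of its speed; a pose out of reach is approached as far as the arm can. A call with a gripper value outside its range is refused whole. The fingers move at their own pace and stop on an object; the grip force is fixed at half the most. Time passes only in rows, so rows that repeat a pose let the fingers close. It gives the time, the measured TCP pose, the force, the opening and the grip force at its end, in the units of the state.
- status.get_obs(): the state, without advancing time (a new reading comes with each control period).
- optics.get_image(name): name is "side" or "top" or "wrist"; returns a dict with "frame" (400x640x3 uint8, red, green, blue), "fx", "fy", "cx", "cy" (pixels), "k1" (the pictures are not rectified: a ray, as slopes to the right and down, at radius r is drawn at 1 + k1 r^2 times it, then the intrinsics apply), "rvec" (rotation vector, rad) and "tvec" (3), from world to camera coordinates, as OpenCV has them; the wrist camera has in their place "hand_eye" (4x4, takes a point from camera to tool coordinates, whose origin is the TCP and whose axes are the flange's). Camera axes: x right, y down, z forward; pixel columns grow to the right and rows downward; lengths in mm; the calibration is good to about 2 mm. A picture is of the moment at which its call begins: read the wrist's pose just before it. There is no depth.
- ctrl.close_job(): hands the job in; it is judged then, once.
The state is a dict: "t": time; "qpos": joint angles; "qvel": joint speeds; "joint_torque": joint torques, N m; "ee_pos": TCP position; "orientation": TCP orientation; "ft_force": force on the tool from outside, world axes, zero at the start; "moment": the same for the moment, N m; "width": finger opening in mm; "grasp_force": force on a finger pad.
Only numpy, scipy, OpenCV 4.12 (cv2) and the standard library are available. Lean on these libraries where they do the work, as an engineer would, in place of code of your own. Each camera call takes 0.05 s, during which the arm holds its last target. There are 200 camera calls.

## Working session

There is one attempt and no reset: what is moved stays moved. The work goes in short steps, Python scripts to look and compute and a shell command to move; the robot and the scene stay as the last step left them, time stands still between calls to the robot, and variables do not carry over. Pictures are saved under pics/ and viewed, at most 12 in all, crops included, and the job is handed in when it is done.

```bash
mkdir -p pics; cat > h.py <<'E'
import numpy as np, cv2
from workcell import status, optics, ctrl
from scipy.spatial.transform import Rotation as R
def cam(name):
    o=status.get_obs(); im=optics.get_image(name); f=im["frame"]
    if name=="wrist":
        H=np.array(im["hand_eye"]); Rt=R.from_rotvec(o["orientation"]).as_matrix()
        im["Rwc"]=Rt@H[:3,:3]; im["c"]=Rt@H[:3,3]+np.array(o["ee_pos"])
    else:
        Rc=R.from_rotvec(np.ravel(im["rvec"])).as_matrix()
        im["Rwc"]=Rc.T; im["c"]=-Rc.T@np.ravel(im["tvec"])
    return im
def ray(im,u,v):
    K=np.array([[im["fx"],0,im["cx"]],[0,im["fy"],im["cy"]],[0,0,1]])
    p=cv2.undistortPoints(np.array([[[u,v]]],float),K,np.array([im["k1"],0,0,0,0.]))[0,0]
    return im["Rwc"]@np.array([p[0],p[1],1])
def onplane(im,u,v,z):
    d=ray(im,u,v); return im["c"]+d*(z-im["c"][2])/d[2]
def cross(a,pa,b,pb):
    d1=ray(a,*pa);d2=ray(b,*pb)
    s=np.linalg.lstsq(np.c_[d1,-d2],b["c"]-a["c"],rcond=None)[0]
    x=a["c"]+d1*s[0];y=b["c"]+d2*s[1]; return (x+y)/2,np.linalg.norm(x-y)
def proj(im,P):
    K=np.array([[im["fx"],0,im["cx"]],[0,im["fy"],im["cy"]],[0,0,1]])
    q=im["Rwc"].T@(np.array(P,float)-im["c"])
    return cv2.projectPoints(q.reshape(1,1,3),np.zeros(3),np.zeros(3),K,np.array([im["k1"],0,0,0,0.]))[0].ravel()
def save(n,f): cv2.imwrite("pics/"+n,cv2.cvtColor(f,cv2.COLOR_RGB2BGR))
def tool(d):
    return R.from_rotvec(status.get_obs()["orientation"]).inv().apply(d)
E
python3 - <<'E'
from h import *
import pickle
np.set_printoptions(precision=3,suppress=True)
for n in("top","side"):
    im=cam(n); save(n+"0.png",im["frame"]); pickle.dump(im,open(n+".pkl","wb")); print(n,im["c"],im["Rwc"][:,2])
o=status.get_obs();print(o["ee_pos"],R.from_rotvec(o["orientation"]).as_matrix(),o["ft_force"],o["width"],o["t"])
E
```

```text
top [ 367.158    5.885 1083.888] [ 0.116 -0.026 -0.993]
side [  18.778 -657.03   528.31 ] [ 0.49   0.732 -0.473]
[248.225 573.098 241.009] [[-0.918  0.398 -0.001]
 [ 0.398  0.918 -0.001]
 [ 0.    -0.001 -1.   ]] [-0.147  1.086  0.508] 87.5288951795641 0.1
```

View pics/top0.png

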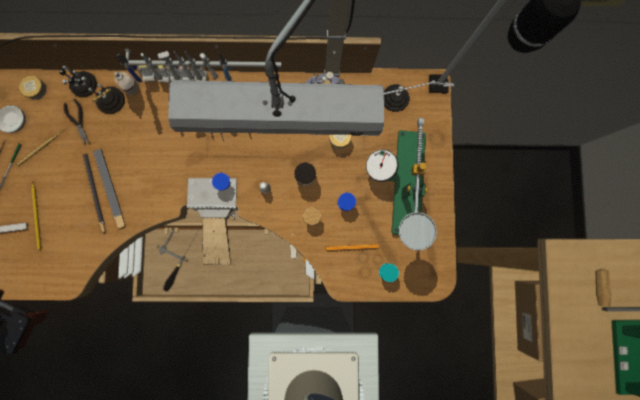

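View pics/side0.png

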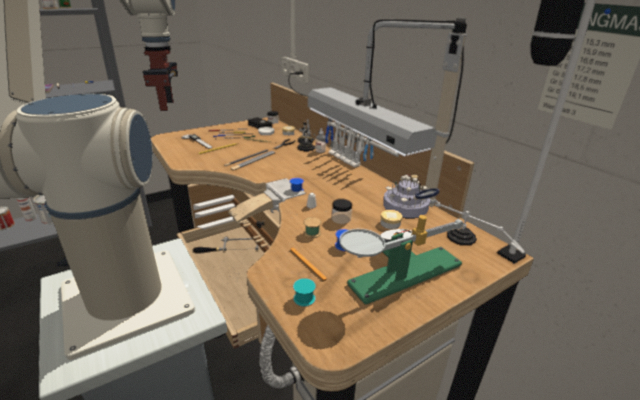

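Top view: the wooden-flanged candidate is at (312,216), the blue ones at (221,182) and (347,202), and the turquoise one at (389,273). The tin is at (340,139), jar (305,173), cone (264,187), pan (417,232), poise (419,168) and dial (382,165). In the side view the spool at (312,227) shows green wire between wooden flanges, so I choose that one and check it in a close crop.

```bash
python3 - <<'E'
from h import *
import pickle
np.set_printoptions(precision=1,suppress=True)
t=pickle.load(open("top.pkl","rb"));s=pickle.load(open("side.pkl","rb"))
a=cv2.resize(t["frame"][115:265,290:440],(450,450),interpolation=cv2.INTER_CUBIC)
b=cv2.resize(s["frame"][190:310,290:407+3],(350,350),interpolation=cv2.INTER_CUBIC)
c=np.zeros((450,800,3),np.uint8);c[:,:450]=a;c[:350,450:]=b;save("crop1.png",c)
print("spool",onplane(t,312,216,34),onplane(s,312,221,34))
print("pan",onplane(t,417,232,137),onplane(s,363,242,137))
print("knob",cross(t,(419,166),s,(421,218)))
print("tall",onplane(t,305,173,50),onplane(t,347,202,34))
E
```

```text
spool [441.2   6.6  34. ] [443.2   9.   34. ]
pan [ 399.8 -227.1  137. ] [ 396.5 -239.5  137. ]
knob (array([ 550. , -235.8,  137.7]), np.float64(3.289732456881511))
tall [545.4  24.5  50. ] [476.4 -79.6  34. ]
```

View pics/crop1.png

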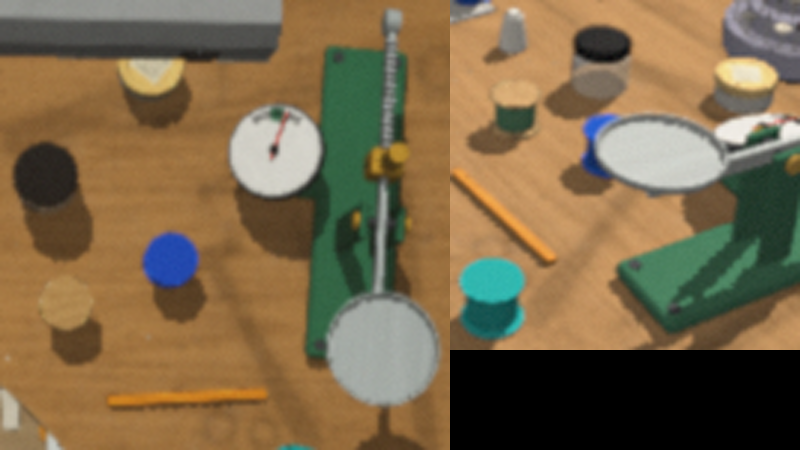

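The crop shows the spool at top-view (312,216) with wooden flanges and green wire. The blue decoys are at (347,202) and (221,182), the turquoise one at (389,273). The needle points right because the pan is empty. Moving above the spool.

```bash
python3 -m inch '[[[-40,-44,0,0,0,0.15,100],[-80,-88,0,0,0,0.3,100],[-115,-126,0,0,0,0.45,100],[-150,-165,0,0,0,0.6,100],[-185,-203,0,0,0,0.72,100],[-220,-242,0,0,0,0.84,100],[-255,-280,0,0,0,0.96,100],[-290,-319,0,0,0,1.05,100],[-325,-357,0,0,0,1.12,100],[-360,-396,5,0,0,1.162,100],[-385,-423,20,0,0,1.162,100],[-403,-443,40,0,0,1.162,100],[-403,-443,40,0,0,1.162,100],[-403,-443,40,0,0,1.162,100]]]'
python3 - <<'E'
from h import *
import pickle
np.set_printoptions(precision=3,suppress=True)
w=cam("wrist"); save("wrist1.png",w["frame"]); pickle.dump(w,open("w1.pkl","wb"))
print(w["c"],w["Rwc"],proj(w,[442,7,34]));o=status.get_obs();print(o["ee_pos"],R.from_rotvec(o["orientation"]).as_matrix(),o["qpos"])
E
```

```text
t: 1.5
ee_pos: [441.6, 5.8, 200.9]
orientation: [-2.224, -2.217, 0.002]
ft_force: [-0.1, 0.6, -0.6]
width: 87.7
grasp_force: 0.0
[442.097  77.391 343.367] [[ 1.    -0.001 -0.002]
 [-0.002 -0.964 -0.265]
 [-0.002  0.265 -0.964]] [317.319 177.603]
[441.698   6.81  201.419] [[ 0.001  1.    -0.001]
 [ 1.    -0.001  0.   ]
 [ 0.    -0.001 -1.   ]] [-0.012  0.214  2.053  0.     0.876 -0.01 ]
```

View pics/wrist1.png

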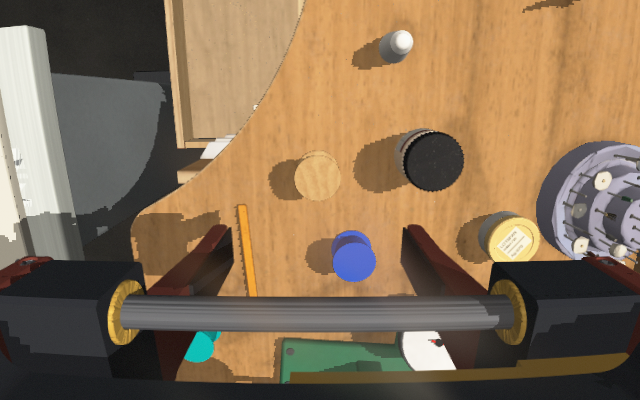

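The wrist view shows the wooden spool top at (318,175), which matches the predicted (317,178). The jar is at (432,160) and the blue decoy at (353,262). Refining the spool and pan with masks.

```bash
python3 - <<'E'
from h import *
import pickle
np.set_printoptions(precision=1,suppress=True)
w=pickle.load(open("w1.pkl","rb"));t=pickle.load(open("top.pkl","rb"))
g=cv2.cvtColor(w["frame"],cv2.COLOR_RGB2GRAY)[140:210,285:355]
c=cv2.HoughCircles(cv2.GaussianBlur(g,(3,3),0),cv2.HOUGH_GRADIENT,1,50,param1=80,param2=10,minRadius=19,maxRadius=27)
print(c)
u,v,r=c[0,0];u+=285;v+=140
print(onplane(w,u,v,34),np.linalg.norm(onplane(w,u+r,v,34)-onplane(w,u,v,34)))
# pan in top
f=t["frame"][205:260,390:445].astype(int);m=((f.max(2)-f.min(2)<25)&(f.mean(2)>110)).astype(np.uint8)
cs=max(cv2.findContours(m,0,1)[0],key=cv2.contourArea);e=cv2.minEnclosingCircle(cv2.convexHull(cs));print(e)
(u,v),r=e;u+=390;v+=205;print(onplane(t,u,v,135),np.linalg.norm(onplane(t,u+r,v,135)-onplane(t,u,v,135)))
E
```

```text
[[[31.5 36.5 23. ]]]
[441.2   8.1  34. ] 21.483606915106268
((26.992385864257812, 26.205583572387695), 18.971403121948242)
[ 401.6 -227.6  135. ] 42.693174406737825
```

```bash
python3 -m inch '[[[1,0,45,0,0,0,100],[1,0,90,0,0,0,100],[1,0,130,0,0,0,100],[1,0,155,0,0,0,100],[1,0,171,0,0,0,100],[1,0,171,0,0,0,100],[1,0,171,0,0,0,30],[1,0,171,0,0,0,30],[1,0,171,0,0,0,30],[1,0,171,0,0,0,30],[1,0,171,0,0,0,30],[1,0,171,0,0,0,30],[1,0,171,0,0,0,30],[1,0,171,0,0,0,30]]]'
```

```text
t: 2.95
ee_pos: [442.2, 7.7, 31.0]
orientation: [2.222, 2.221, 0.0]
ft_force: [-0.0, 0.3, 5.8]
width: 43.5
grasp_force: 30.0
```

```bash
python3 -m inch '[[[0,0,-15,0,0,0,30],[0,0,-50,0,0,0,30],[0,0,-95,0,0,0,30],[0,0,-140,0,0,0,30],[0,0,-185,0,0,0,30],[-20,-4,-220,0,0,0,30],[-65,-10,-220,0,0,0,30],[-110,-16,-220,0,0,0,30],[-155,-22,-220,0,0,0,30],[-200,-28,-220,0,0,0,30],[-245,-34,-220,0,0,0,30],[-285,-39,-220,0,0,0,30],[-308,-41,-220,0,0,0,30],[-308,-41,-220,0,0,0,30],[-308,-41,-220,0,0,0,30],[-308,-41,-220,0,0,0,30]]]'
python3 - <<'E'
from h import *
import pickle
np.set_printoptions(precision=3,suppress=True)
w=cam("wrist"); save("wrist2.png",w["frame"]); pickle.dump(w,open("w2.pkl","wb"))
print(w["c"],proj(w,[401.6,-227.6,135]),proj(w,[550,-235.8,137]));o=status.get_obs();print(o["ee_pos"],o["width"],o["ft_force"])
E
```

```text
t: 4.55
ee_pos: [400.9, -299.1, 250.4]
orientation: [-2.22, -2.221, -0.0]
ft_force: [-0.5, 0.3, -0.3]
width: 43.2
grasp_force: 30.0
[ 400.856 -227.581  392.891] [317.815 100.252] [513.973 114.191]
[ 401.028 -298.976  250.459] 43.415717325166085 [ 0.68  -0.907  0.041]
```

View pics/wrist2.png

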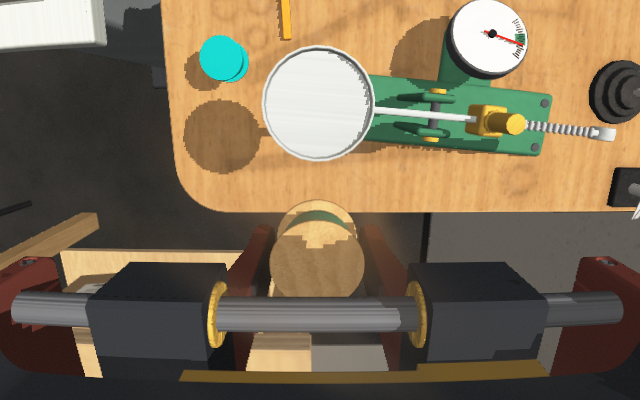

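The wrist view shows the pan circle at (318,104), the knob top at (515,124), the beam tip at (605,134), the dial at (490,37) with its needle deflected past the band, and the spool held in the fingers.

```bash
python3 - <<'E'
from h import *
import pickle
np.set_printoptions(precision=1,suppress=True)
w=pickle.load(open("w2.pkl","rb"));t=pickle.load(open("top.pkl","rb"));s=pickle.load(open("side.pkl","rb"))
f=w["frame"].astype(int)
m=((f.max(2)-f.min(2)<30)&(f.mean(2)>90)).astype(np.uint8)[30:175,245:385]
m=cv2.morphologyEx(m,cv2.MORPH_OPEN,np.ones((13,13)))
c=max(cv2.findContours(m,0,1)[0],key=cv2.contourArea);e=cv2.fitEllipse(cv2.convexHull(c));print(e)
u,v=e[0][0]+245,e[0][1]+30
for z in(129,137):print(onplane(w,u,v,z),onplane(w,u+e[1][0]/2,v,z)[0]-onplane(w,u,v,z)[0])
for z in(130,138,146):print("knob",onplane(w,515,124,z))
print(cross(w,(515,124),s,(421,218)), cross(w,(515,124),t,(421.5,166)))
print("tip",onplane(w,605,134,95))
E
```

```text
((72.12102508544922, 74.736572265625), (110.30555725097656, 114.83905029296875), 121.60750579833984)
[ 401.1 -230.9  129. ] 41.80064577423343
[ 401.1 -230.8  137. ] 40.5334384451491
knob [ 556.  -243.5  130. ]
knob [ 551.3 -243.   138. ]
knob [ 546.5 -242.6  146. ]
(array([ 546.8, -241.9,  142.9]), np.float64(3.07862998250748)) (array([ 549.3, -241.4,  139.6]), np.float64(3.4561108471722704))
tip [ 666.6 -252.5   95. ]
```

```bash
python3 -m inch '[[[35,0,0,0,0,0,30],[68,0,0,0,0,0,30],[68,0,30,0,0,0,30],[68,0,60,0,0,0,30],[68,0,75,0,0,0,30],[68,0,82,0,0,0,30],[68,0,82,0,0,0,30],[68,0,82,0,0,0,30]]]'
python3 -m inch '[[[0,0,3,0,0,0,30],[0,0,6,0,0,0,30],[0,0,9,0,0,0,30],[0,0,12,0,0,0,30],[0,0,15,0,0,0,30],[0,0,17,0,0,0,30],[0,0,17,0,0,0,30],[0,0,17,0,0,0,30],[0,0,17,0,0,0,30],[0,0,17,0,0,0,30]]]'
python3 - <<'E'
from h import *
im=cam("side")
a=cv2.resize(im["frame"][170:310,300:480],(720,560),interpolation=cv2.INTER_CUBIC);save("side2.png",a)
E
```

```text
t: 5.4
ee_pos: [401.6, -232.1, 169.3]
orientation: [2.22, 2.221, 0.0]
ft_force: [-0.4, 0.1, 0.1]
width: 43.0
grasp_force: 30.0
t: 6.4
ee_pos: [401.2, -232.2, 151.8]
orientation: [2.221, 2.221, 0.0]
ft_force: [-0.2, 0.6, -1.0]
width: 43.4
grasp_force: 30.0
```

View pics/side2.png

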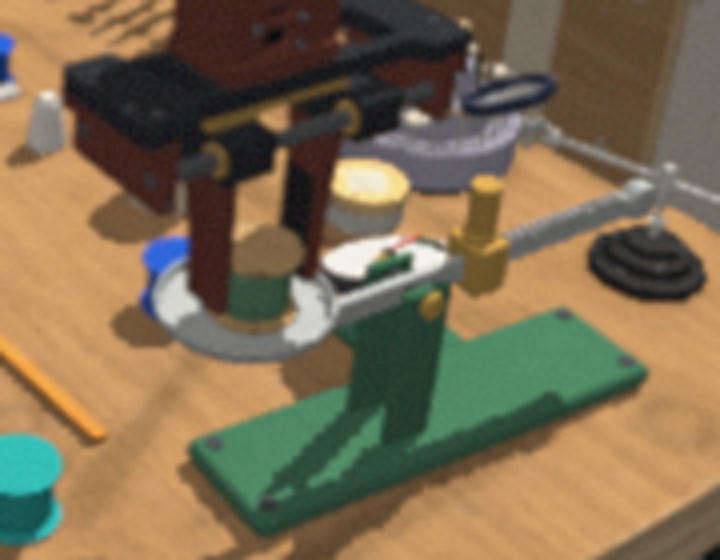

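The spool is in the pan at about (265,285) in the crop, roughly centred. The pan is sinking, the poise is rising and the fingers clear the rim. Lowering a little more, then releasing.

```bash
python3 -m inch '[[[0,0,1,0,0,0,30],[0,0,2.5,0,0,0,30],[0,0,2.5,0,0,0,30],[0,0,2.5,0,0,0,30]]]'
python3 -m inch '[[[0,0,0,0,0,0,50],[0,0,0,0,0,0,55],[0,0,0,0,0,0,60],[0,0,0,0,0,0,66],[0,0,0,0,0,0,70],[0,0,0,0,0,0,70],[0,0,0,0,0,0,70],[0,0,-3,0,0,0,70],[0,0,-10,0,0,0,70],[0,0,-25,0,0,0,70],[0,0,-50,0,0,0,70],[0,0,-85,0,0,0,70],[-30,0,-100,0,0,0,70],[-68,0,-100,0,0,0,70],[-68,0,-100,0,0,0,70],[-68,0,-100,0,0,0,70],[-68,0,-100,0,0,0,70]]]'
python3 - <<'E'
from h import *
import pickle
w=cam("wrist");s=cam("side");pickle.dump((w,s),open("w3.pkl","wb"))
a=cv2.resize(w["frame"][0:220,150:640],(780,350));b=cv2.resize(s["frame"][190:290,310:480],(425,250),interpolation=cv2.INTER_CUBIC)
c=np.zeros((600,780,3),np.uint8);c[:350]=a;c[350:,:425]=b;save("w3.png",c)
print(w["c"])
E
```

```text
t: 6.85
ee_pos: [401.0, -232.1, 149.1]
orientation: [-2.221, -2.221, 0.0]
ft_force: [-0.8, 0.7, 0.0]
width: 43.6
grasp_force: 30.0
t: 8.55
ee_pos: [400.6, -299.3, 248.9]
orientation: [-2.221, -2.221, -0.0]
ft_force: [-0.1, 0.1, 0.4]
width: 61.4
grasp_force: 0.0
[ 400.69342726 -227.85107985  391.49145016]
```

View pics/w3.png

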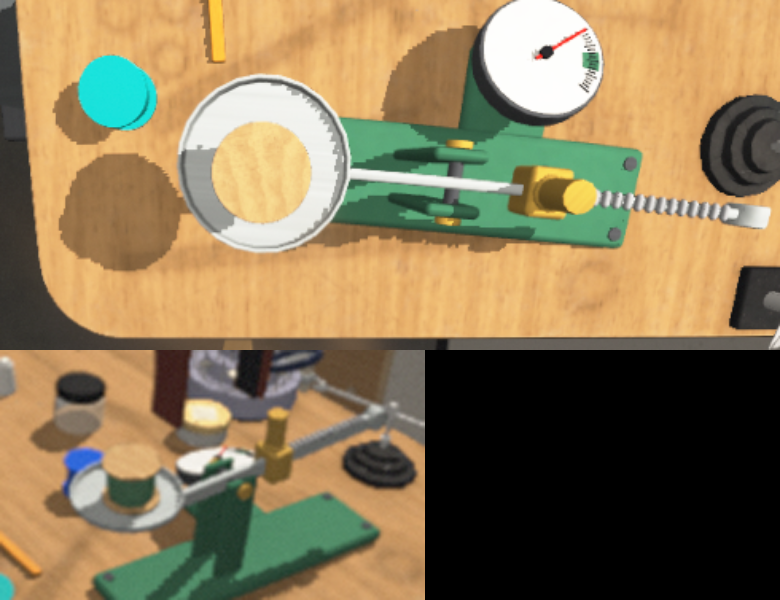

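The spool stands upright in the middle of the pan, centre (262,172) in the crop. The needle is at (586,30), left of the green band at (590,63), so the pan is too heavy as expected. The knob top is at (578,197). Measuring the knob.

```bash
python3 - <<'E'
from h import *
import pickle
np.set_printoptions(precision=1,suppress=True)
w,s=pickle.load(open("w3.pkl","rb"))
k=(150+578*490/780,197*220/350)
print(cross(w,k,s,(421.6,215.2)),[onplane(w,*k,z) for z in(144,148,152)])
q=lambda a,b:(150+a*490/780,b*220/350)
print("spool",onplane(w,*q(262,172),152),"pan",onplane(w,*q(264,163),121),"dialhub",onplane(w,*q(545,52),50),"mark",onplane(w,*q(590,63),50))
E
```

```text
(array([ 542.4, -243. ,  150.4]), np.float64(1.88132376508955)) [array([ 545.2, -242.8,  144. ]), array([ 542.9, -242.6,  148. ]), array([ 540.5, -242.4,  152. ])]
spool [ 399.2 -233.1  152. ] pan [ 399.9 -229.5  121. ] dialhub [ 568.4 -162.6   50. ] mark [ 597.5 -167.7   50. ]
```

```bash
python3 -m inch '[[[20,45,0,0,0,0,40],[40,90,0,0,0,0,40],[57,135,0,0,0,0,40],[57,143,0,0,0,0,40],[57,143,40,0,0,0,40],[57,143,65,0,0,0,40],[57,143,65,0,0,0,40],[57,143,65,0,0,0,40]]]'
python3 - <<'E'
from h import *
w=cam("wrist");s=cam("side")
a=w["frame"][:,100:540];b=cv2.resize(s["frame"][150:290,360:480],(342,400),interpolation=cv2.INTER_CUBIC)
save("w4.png",np.hstack([a,b]))
E
```

```text
t: 9.45
ee_pos: [543.6, -243.0, 184.3]
orientation: [-2.22, -2.221, 0.001]
ft_force: [0.2, 0.1, 0.4]
width: 35.5
grasp_force: 0.0
```

View pics/w4.png

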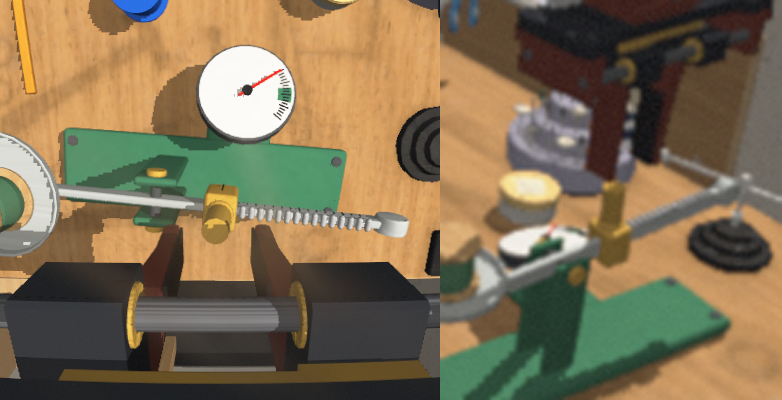

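Fingers straddle the knob (crop (218,225), fingers at 165 and 265). The needle tip is at (282,70) and the green band at (285,94), so the dial stays visible while I push. Lowering and pushing the first step.

```bash
cat > look.py <<'E'
from h import *
w=cam("wrist");f=w["frame"];hsv=cv2.cvtColor(f,cv2.COLOR_RGB2HSV).astype(int)
H,S,V=hsv[...,0],hsv[...,1],hsv[...,2]
hub0=np.array([568.4,-162.6,50]);n=np.array([0,np.sin(.35),np.cos(.35)])
n=R.from_rotvec([0,0,-.08]).apply(n)
hp=proj(w,hub0)
yy,xx=np.mgrid[:400,:640]
near=np.hypot(xx-hp[0],yy-hp[1])<45
disc=near&(S<40)&(V>150)
c=max(cv2.findContours(disc.astype(np.uint8),0,1)[0],key=cv2.contourArea)
e=cv2.fitEllipse(cv2.convexHull(c));hp=np.array(e[0])
near=np.hypot(xx-hp[0],yy-hp[1])<min(e[1])/2-1
def pl(u,v):
    d=ray(w,u,v);return w["c"]+d*((hub0-w["c"])@n)/(d@n)
hub=pl(*hp)
ex=R.from_rotvec([0,0,-.08]).apply([1,0,0]);ey=np.cross(n,ex)
def ang(m):
    P=np.array([pl(u,v)-hub for v,u in np.argwhere(m)]);r=np.hypot(P@ex,P@ey)
    P=P[(r>18)&(r<38)];q=P.mean(0);return np.arctan2(q@ey,q@ex),len(P)
a,na=ang(near&((H<8)|(H>172))&(S>120)&(V>100));g,ng=ang(near&(H>45)&(H<85)&(S>90))
br=(H>17)&(H<28)&(S>170)&(V>110)&(yy>150)&(yy<270)&(np.abs(xx-320)<60)
P=np.argwhere(br);k=pl(0,0)
kx=[onplane(w,u,v,140) for v,u in P[::7]];kx=np.array(kx)
o=status.get_obs()
print("t %.2f hub %s r %s needle %.3f green %.3f beam %.4f (n %d %d)  brass x %.1f..%.1f n %d"%(o["t"],np.round(hub,1),np.round(np.array(e[1])/2,1),a,g,(a-g)/8,na,ng,np.percentile(kx[:,0],3),np.percentile(kx[:,0],97),len(P)))
E
python3 look.py
python3 -m inch '[[[0,0,15,0,0,0,40],[0,0,25,0,0,0,40],[0,0,32,0,0,0,40],[0,0,32,0,0,0,40],[0,4,32,0,0,0,40],[0,8,32,0,0,0,40],[0,10,32,0,0,0,40],[-1,12,32,0,0,0,40],[-1,14,32,0,0,0,40],[-1,16,32,0,0,0,40],[-1,16,32,0,0,0,40]]]'
python3 look.py
python3 -m inch '[[[0,2,0,0,0,0,40],[0,4,0,0,0,0,40],[0,6,0,0,0,0,40],[0,6,0,0,0,0,40]]]'
python3 look.py
```

```text
t 9.60 hub [ 568.1 -163.2   50.2] r [43.7 45.1] needle 0.663 green -0.033 beam 0.0870 (n 37 125)  brass x 525.7..554.9 n 111
t: 10.7
ee_pos: [560.7, -244.3, 152.5]
orientation: [2.221, 2.221, 0.001]
ft_force: [-0.1, -0.4, -0.2]
width: 35.3
grasp_force: 0.4
t 10.75 hub [ 568.4 -162.6   50. ] r [44.9 44.9] needle 0.301 green -0.065 beam 0.0458 (n 52 107)  brass x 545.5..545.5 n 5
t: 11.15
ee_pos: [566.9, -244.3, 152.5]
orientation: [2.221, 2.221, 0.001]
ft_force: [-0.2, 0.3, -0.0]
width: 35.1
grasp_force: 0.2
t 11.20 hub [ 568.4 -162.6   50. ] r [44.8 44.9] needle 0.247 green -0.065 beam 0.0390 (n 53 102)  brass x 551.3..551.3 n 1
```

```bash
python3 -m inch '[[[0,-8,0,0,0,0,40],[0,-8,0,0,0,0,40],[0,-8,0,0,0,0,40],[0,-8,0,0,0,0,40],[0,-8,0,0,0,0,40],[0,-8,0,0,0,0,40],[0,-8,0,0,0,0,40],[0,-8,0,0,0,0,40],[0,-8,0,0,0,0,40],[0,-8,0,0,0,0,40]]]'
python3 - <<'E'
from h import *
w=cam("wrist");s=cam("side")
a=w["frame"][:,100:540];b=cv2.resize(s["frame"][150:290,360:480],(342,400),interpolation=cv2.INTER_CUBIC)
save("w5.png",np.hstack([a,b]))
E
python3 look.py
```

```text
t: 12.2
ee_pos: [558.1, -244.2, 152.1]
orientation: [-2.221, -2.221, 0.0]
ft_force: [-0.0, 0.2, 0.2]
width: 34.5
grasp_force: 0.0Traceback (most recent call last):
  File "look.py", line 25, in <module>
    print("t %.2f hub %s r %s needle %.3f green %.3f beam %.4f (n %d %d)  brass x %.1f..%.1f n %d"%(o["t"],np.round(hub,1),np.round(np.array(e[1])/2,1),a,g,(a-g)/8,na,ng,np.percentile(kx[:,0],3),np.percentile(kx[:,0],97),len(P)))
                                                                                                                                                                                        ~~^^^^^
IndexError: too many indices for array: array is 1-dimensional, but 2 were indexed
```

View pics/w5.png

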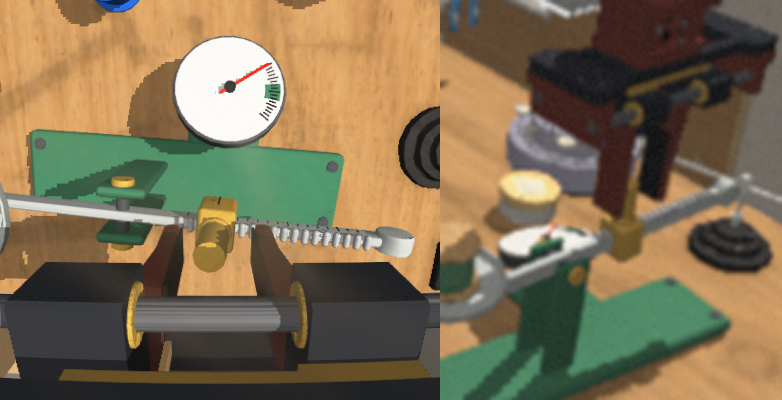

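Needle back on the left stop, tip at (270,64) against green at (273,92). The poise has moved about two notches (knob at crop 210). From the stop two more notches can't overshoot, so I push in pairs.

```bash
python3 - <<'E'
s=open("look.py").read()
i=s.index("br=(H>17)")
s=s[:i]+'''o=status.get_obs()
print("t %.2f r %s needle %.3f green %.3f beam %.4f (n %d %d)"%(o["t"],np.round(np.array(e[1])/2,1),a,g,(a-g)/8,na,ng))
'''
open("look.py","w").write(s)
E
python3 look.py
python3 -m inch '[[[0,8,0,0,0,0,40],[0,10,0,0,0,0,40],[0,12,0,0,0,0,40],[-1,14,0,0,0,0,40],[-1,16,0,0,0,0,40],[-1,18,0,0,0,0,40],[-1,20,0,0,0,0,40],[-1,21,0,0,0,0,40],[-1,21,0,0,0,0,40]]]'
python3 look.py
python3 -m inch '[[[0,-8,0,0,0,0,40],[0,-8,0,0,0,0,40],[0,-8,0,0,0,0,40],[0,-8,0,0,0,0,40],[0,-8,0,0,0,0,40],[0,-8,0,0,0,0,40],[0,-8,0,0,0,0,40],[0,-8,0,0,0,0,40],[0,-8,0,0,0,0,40],[0,-8,0,0,0,0,40]]]'
python3 look.py
```

```text
t 12.40 r [44.8 44.9] needle 0.646 green -0.060 beam 0.0882 (n 54 111)
t: 13.3
ee_pos: [578.9, -245.3, 152.0]
orientation: [-2.221, -2.221, 0.001]
ft_force: [-1.7, -1.9, -2.1]
width: 35.0
grasp_force: 1.2
t 13.35 r [44.8 45. ] needle 0.316 green -0.062 beam 0.0473 (n 56 86)
t: 14.35
ee_pos: [571.1, -245.2, 152.2]
orientation: [-2.221, -2.221, 0.0]
ft_force: [0.2, 0.2, 0.5]
width: 35.3
grasp_force: 0.0
t 14.40 r [44.8 44.9] needle 0.549 green -0.063 beam 0.0765 (n 55 100)
```

```bash
python3 look.py
python3 -m inch '[[[0,8,0,0,0,0,40],[0,10,0,0,0,0,40],[0,12,0,0,0,0,40],[-1,14,0,0,0,0,40],[-1,16,0,0,0,0,40],[-1,18,0,0,0,0,40],[-1,19,0,0,0,0,40],[-1,20,0,0,0,0,40],[-1,20,0,0,0,0,40]]]'
python3 look.py
python3 -m inch '[[[0,-9,0,0,0,0,40],[0,-9,0,0,0,0,40],[0,-9,0,0,0,0,40],[0,-9,0,0,0,0,40],[0,-9,0,0,0,0,40],[0,-9,0,0,0,0,40],[0,-9,0,0,0,0,40],[0,-9,0,0,0,0,40],[0,-9,0,0,0,0,40],[0,-9,0,0,0,0,40],[0,-9,0,0,0,0,40],[0,-9,0,0,0,0,40],[0,-9,0,0,0,0,40],[0,-9,0,0,0,0,40]]]'
python3 look.py
```

```text
t 14.45 r [44.8 44.9] needle 0.542 green -0.063 beam 0.0756 (n 54 100)
t: 15.35
ee_pos: [591.5, -246.2, 152.4]
orientation: [2.221, 2.221, 0.001]
ft_force: [-0.3, 1.7, -0.5]
width: 35.0
grasp_force: 0.0
t 15.40 r [44.8 44.9] needle 0.060 green -0.129 beam 0.0235 (n 53 55)
t: 16.8
ee_pos: [582.1, -246.2, 152.2]
orientation: [-2.221, -2.221, -0.0]
ft_force: [-0.7, -0.0, -0.4]
width: 35.4
grasp_force: 0.0
t 16.85 r [44.8 44.9] needle 0.068 green -0.121 beam 0.0237 (n 61 57)
```

```bash
python3 - <<'E'
from h import *
w=cam("wrist");p=proj(w,[568.4,-162.6,50]).astype(int)
save("dial.png",cv2.resize(w["frame"][max(0,p[1]-60):p[1]+60,p[0]-60:p[0]+60],(600,600),interpolation=cv2.INTER_CUBIC))
E
```

```text
(no output)
```

View pics/dial.png

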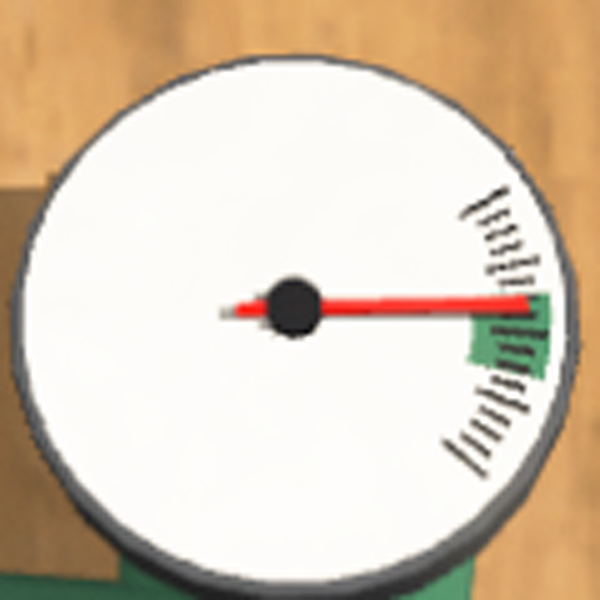

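The needle lies at the upper edge of the green band (tip (530,303); band from 293 to 378), inside by only a little. One more notch will centre it.

```bash
python3 -m inch '[[[0,8,0,0,0,0,40],[0,10,0,0,0,0,40],[0,11,0,0,0,0,40],[0,12,0,0,0,0,40],[0,13,0,0,0,0,40],[0,14,0,0,0,0,40],[-1,15,0,0,0,0,40],[-1,15,0,0,0,0,40]]]'
python3 look.py
python3 -m inch '[[[0,-9,0,0,0,0,40],[0,-9,0,0,0,0,40],[0,-9,0,0,0,0,40],[0,-9,0,0,0,0,40],[0,-9,0,0,0,0,40],[0,-9,0,0,0,0,40],[0,-9,0,0,0,0,40],[0,-9,0,0,0,0,40],[0,-9,0,0,0,0,40],[0,-9,0,0,0,0,40],[0,-9,0,0,0,0,40],[0,-9,0,0,0,0,40],[0,-9,0,0,0,0,40],[0,-9,0,0,0,0,40]]]'
python3 look.py
```

```text
t: 17.7
ee_pos: [597.7, -247.3, 152.5]
orientation: [2.221, 2.221, 0.001]
ft_force: [0.4, -0.4, -0.4]
width: 35.2
grasp_force: 0.0
t 17.75 r [44.9 44.9] needle -0.026 green -0.090 beam 0.0079 (n 61 61)
t: 19.15
ee_pos: [588.1, -247.2, 152.2]
orientation: [2.221, 2.221, -0.0]
ft_force: [0.3, -0.5, -0.1]
width: 35.2
grasp_force: 0.0
t 19.20 r [44.9 44.9] needle -0.157 green 0.008 beam -0.0207 (n 53 40)
```

```bash
python3 -m inch '[[[0,0,-8,0,0,0,40],[0,0,-20,0,0,0,40],[0,0,-40,0,0,0,40],[0,0,-70,0,0,0,40],[0,0,-80,0,0,0,40],[0,0,-80,0,0,0,40],[0,0,-80,0,0,0,40],[0,0,-80,0,0,0,40],[0,0,-80,0,0,0,40],[0,0,-80,0,0,0,40],[0,0,-80,0,0,0,40],[0,0,-80,0,0,0,40],[0,0,-80,0,0,0,40],[0,0,-80,0,0,0,40],[0,0,-80,0,0,0,40],[0,0,-80,0,0,0,40]]]'
python3 look.py
python3 - <<'E'
from h import *
w=cam("wrist");p=proj(w,[568.4,-162.6,50]).astype(int);s=cam("side")
a=cv2.resize(w["frame"][max(0,p[1]-45):p[1]+45,p[0]-45:p[0]+45],(400,400),interpolation=cv2.INTER_CUBIC)
b=cv2.resize(s["frame"][170:290,320:440],(400,400),interpolation=cv2.INTER_CUBIC);save("fin.png",np.hstack([a,b]))
E
```

```text
t: 20.8
ee_pos: [588.1, -247.2, 232.2]
orientation: [2.221, 2.221, 0.0]
ft_force: [-0.2, -0.3, 0.6]
width: 35.2
grasp_force: 0.0
t 20.85 r [39.4 41.1] needle -0.052 green 0.060 beam -0.0140 (n 39 42)
```

View pics/fin.png

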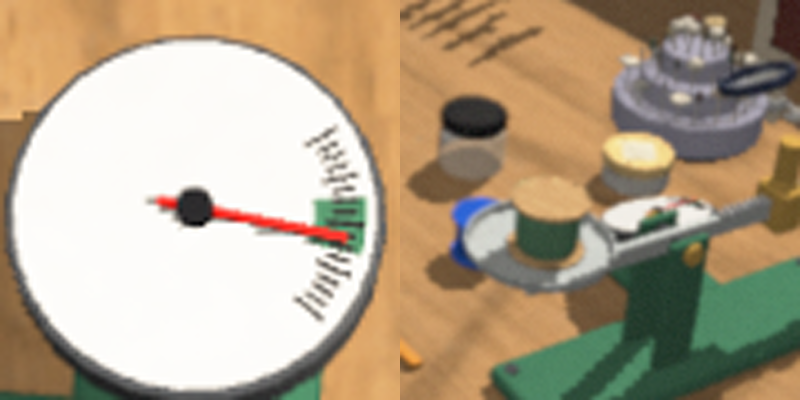

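The needle tip at (350,238) is inside the green band (198 to 252), about −0.011 rad. The spool stands upright in the pan and nothing touches the scale. Handing in.

```bash
python3 -c "
from workcell import ctrl
print(ctrl.close_job())"
```

```text
the job is handed in; nothing more can be done
None
```

I handed the job in at about 21 s of the 72 s: the spool stands upright and released in the pan, and the needle rested inside the green band at about −0.011 rad, by my camera reading, with nothing touching the scale; no verdict came back.

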